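Load the ratchet index table with tie plates

ROBOT

A 6-joint arm with a two-finger parallel gripper is mounted at the origin on the work surface. World frame = base frame: x ahead of the robot, y to its left, z up, the work surface at z = 0. Lengths are in m, angles in degrees, forces in N, time in s.
With the tool pointing down it reaches from about 0.25 to 0.725 m from the base axis. Payload 9.7 kg.
Tool frame: the origin (TCP) lies midway between the tips of the shut fingers; the grasp point (between the pads) lies 19 mm behind it; z points along the fingers, y is the line along which they close (so a half turn about z gives the same grasp; the last joint's range is limited). The gripper opens to 85 mm and grips with 20 to 120 N. Pads are 22 mm wide; open, the fingers measure 114 mm over their backs; the gripper's body (76 mm by 85 mm) begins 54 mm behind the grasp point. The pads swing forward as they close: fully open they stand 13 mm farther back than shut.
Start: joints at [-74.427, 4.979, 10.078, 95.1, 0, 90], TCP at [0.148, -0.53, 0.231] pointing down, gripper open.
Joint ranges: [-179.16, 179.16], [-48.56, 103.87], [-65.8, 70.77], [-126.05, 130.52], [-82.76, 87.17], [-180, 180]. Speed limits (degrees/s): [127.2, 127.2, 147.25, 180, 180, 180].

INTERFACE

Orientations are given as [roll, pitch, yaw] about the fixed x, y, z axes, in that order (R = Rz(yaw) Ry(pitch) Rx(roll)).
In Python, from workcell import bot gives the robot as it stands.
- The arm moves only by the shell command python3 -m crank 'ROWS' [FORCE]. ROWS is JSON, a list of rows, each an object with "gripper": the finger opening in mm, from 0 to 85.4; "travel": the shift along the tool's x, y, z in mm, a list of three; "twist": the turn, a rotation vector about the tool's x, y, z in rad, a list of three. In form: [{"gripper": gripper, "travel": [tx, ty, tz], "twist": [rx, ry, rz]}, ...]. A call has 1 to 12 rows; each row shifts and turns the commanded pose from where the row before left it, along the tool's axes as they then stand; what a row does not reach is not made up. A row lasts 1/8 s, in which the tool goes at most 62.5 mm and 10.7 degrees, less where a joint would pass 70% of its speed; a pose out of reach is approached as far as the arm can. A call is refused whole if a number of a shift passes 62.5 or a number of a turn 0.188, either way. A call with a gripper value outside its range is refused whole. The fingers move at their own pace and stop on an object; FORCE is the grip in N (left out, the last holds). Time passes only in rows, so rows that do not move let the fingers close. It gives the time, the measured TCP pose, the force, the opening and the grip force at its end, in the units of the state.
- bot.get_obs(): the state, without advancing time (a new reading comes with each control period).
- bot.camera(name): name is "scene" or "side" or "wrist"; returns the picture (480x640x3 uint8, red, green, blue); there is no depth.
- bot.calibration(name): a dict with "vfov" (degrees; the focal length in pixels is half the picture's height over the tangent of half this angle, whatever the lens; pixels are square), "cx", "cy" (the principal point, pixels), "camera_from_world" (4x4, takes a point from world to camera coordinates). Camera axes: x right, y down, z forward; pixel columns grow to the right and rows downward; lengths in m; the calibration is good to about 2 mm. The wrist camera is an equidistant fisheye: a pixel r from the principal point sees the ray r / f radians off the axis. A picture is of the moment at which its call begins: read the wrist's pose just before it. calibration takes no time and is no camera call; for the wrist camera it gives the pose at the moment of the call.
- bot.job_done(): hands the job in; it is judged then, once.
The state is a dict: "time": time; "q": joint angles; "qd": joint speeds; "joint_efforts": joint torques, N m; "ee_pos": TCP position; "tcp_rot": TCP orientation; "wrist_force": force on the tool from outside, world axes, zero at the start; "torque": the same for the moment, N m; "opening": finger opening in m; "grasp_force": force on a finger pad.
Only numpy, scipy, OpenCV 4.12 (cv2) and the standard library are available. Lean on these libraries where they do the work, as an engineer would, in place of code of your own. Each camera call takes 0.05 s, during which the arm holds its last target. There are 200 camera calls.

TASK

Load the index table for the brushing machine: lower every tie plate of the size that fits the pins onto a nest of its own, flush on its pad, bringing the nests to the gap in the guard by pumping the ratchet lever, and leave the plates of other sizes lying on the bench. Do not push the table round by hand. At last pump on until all the loaded plates are under the guard and an empty nest stands squarely in the gap, let the lever return, and leave the oil can, brush and hammer alone.

Things in the scene. Friction and masses are not known exactly. Their poses are not given: they have to be found in the camera images.
- stand: Grey fixed stand of the index table. Origin: on the bench under the table's vertical axis; its -x side is the loading gap. The table disc (radius 125 mm, top at 50 mm) turns about z here. A grey motor box (80 x 110 x 85 mm) stands at x = 190 mm. Place and yaw vary.
- guard (a point): Middle of the fixed yellow bar guard that covers three of the four nests, in the stand's frame at x = 62 mm, 108 mm high. Bars 8 to 10 mm thick run along y at this height at x = -12, 37, 86 and 135 mm (from the table's axis), joined by side rails and posts at y = +150 and -150 mm; only the nest at the -x side is open from above.
- load_point (a point): The loading place, fixed on the stand: 85 mm to -x of the table's axis, 62 mm above the bench. A nest stands in the loading gap when its centre is here.
- carousel: The index table: steel disc with four pads and eight pins. Origin as that of the stand; its yaw equals the stand's yaw plus a whole multiple of 1.571 when a nest is in the gap. Its 12-tooth ratchet only goes forward (counter-clockwise from above), 0.524 rad a tooth, three teeth from nest to nest. It starts between teeth: the first stroke moves less than a tooth. A brake (1.4 N m) holds it.
- lever (a joint): Ratchet hand lever on the table's axis (rad): 0 at rest, 0.62 at its stop, counter-clockwise. A full stroke to the stop drives the table one tooth forward (the pawl takes hold after about 0.1 rad) and leaves it on a tooth position. Its spring returns it to 0 when let go, without the table. It must come back below 0.06 before the next stroke. 10 to 18 N at the handle.
- lever_grip (a point): On the axis of the lever's upright black round handle (20 mm diameter, from 22 to 110 mm above the bench, open around), 22 mm below its top, 205 mm from the table's axis. With the lever at rest it stands at 216 degrees from the stand's x axis (counter-clockwise from above), beside the gap.
- nest0 (a point): Nest 0 of the index table: centre of the top of a pad (80 mm along x, 30 mm along y, 12 mm high on the disc). Two round 10 mm pins with domed tips stand 22 mm above the pad at x = +30 and -30 mm. x is tangential, y radial, z up. A plate is seated when its origin is here and its x is along this x; it overhangs the pad by 7.5 mm on its long sides.
- nest1 (a point): Nest 1 of the index table: centre of the top of a pad (80 mm along x, 30 mm along y, 12 mm high on the disc). Two round 10 mm pins with domed tips stand 22 mm above the pad at x = +30 and -30 mm. x is tangential, y radial, z up. A plate is seated when its origin is here and its x is along this x; it overhangs the pad by 7.5 mm on its long sides.
- nest2 (a point): Nest 2 of the index table: centre of the top of a pad (80 mm along x, 30 mm along y, 12 mm high on the disc). Two round 10 mm pins with domed tips stand 22 mm above the pad at x = +30 and -30 mm. x is tangential, y radial, z up. A plate is seated when its origin is here and its x is along this x; it overhangs the pad by 7.5 mm on its long sides.
- nest3 (a point): Nest 3 of the index table: centre of the top of a pad (80 mm along x, 30 mm along y, 12 mm high on the disc). Two round 10 mm pins with domed tips stand 22 mm above the pad at x = +30 and -30 mm. x is tangential, y radial, z up. A plate is seated when its origin is here and its x is along this x; it overhangs the pad by 7.5 mm on its long sides.
- plate_a: Rusty steel tie plate of the right size: 100 x 45 x 12 mm, two square through holes of 13 mm, 60 mm apart, centred on its long axis. About 0.3 kg. Starts flat on the bench (may be absent). Origin: centre of its underside; x along its length, z up. Either way round is the same.
- plate_b: Rusty steel tie plate of the right size: 100 x 45 x 12 mm, two square through holes of 13 mm, 60 mm apart, centred on its long axis. About 0.3 kg. Starts flat on the bench (may be absent). Origin: centre of its underside; x along its length, z up. Either way round is the same.
- plate_c: Rusty steel tie plate of the right size: 100 x 45 x 12 mm, two square through holes of 13 mm, 60 mm apart, centred on its long axis. About 0.3 kg. Starts flat on the bench (may be absent). Origin: centre of its underside; x along its length, z up. Either way round is the same.
- plate_d: Look-alike tie plate of the wrong size: 84 x 45 x 12 mm, its two square 13 mm holes 44 mm apart, so it does not go onto the pins. Flat on the bench. Origin: centre of its underside; x along its length, z up.
- plate_e: Look-alike tie plate of the wrong size: 84 x 45 x 12 mm, its two square 13 mm holes 44 mm apart, so it does not go onto the pins. Flat on the bench. Origin: centre of its underside; x along its length, z up.
- plate_f: Look-alike tie plate of the wrong size: 116 x 45 x 12 mm, its two square 13 mm holes 76 mm apart, so it does not go onto the pins. Flat on the bench. Origin: centre of its underside; x along its length, z up.
- oil_can: Bystander: green oil can, 60 mm diameter, 140 mm high, origin at its foot.
- brush: Bystander: brush lying on the bench.
- hammer: Bystander: hammer lying on the bench.
Not all that is in view belongs to the job. Leave any blue or turquoise look-alike of the plate_b alone.

How it is judged (in metres and radians):
On the way:
1. every tie plate of the right size that is present is seated flush on a nest (((horizontal distance between plate_a and nest0 below 0.004 m and z of plate_a in the frame of nest0 between -0.003 and 0.003 m and angle between the x axis of plate_a and the x axis of nest0, either way round below 0.1 rad) or (horizontal distance between plate_a and nest1 below 0.004 m and z of plate_a in the frame of nest1 between -0.003 and 0.003 m and angle between the x axis of plate_a and the x axis of nest1, either way round below 0.1 rad) or (horizontal distance between plate_a and nest2 below 0.004 m and z of plate_a in the frame of nest2 between -0.003 and 0.003 m and angle between the x axis of plate_a and the x axis of nest2, either way round below 0.1 rad) or (horizontal distance between plate_a and nest3 below 0.004 m and z of plate_a in the frame of nest3 between -0.003 and 0.003 m and angle between the x axis of plate_a and the x axis of nest3, either way round below 0.1 rad)) and ((horizontal distance between plate_b and nest0 below 0.004 m and z of plate_b in the frame of nest0 between -0.003 and 0.003 m and angle between the x axis of plate_b and the x axis of nest0, either way round below 0.1 rad) or (horizontal distance between plate_b and nest1 below 0.004 m and z of plate_b in the frame of nest1 between -0.003 and 0.003 m and angle between the x axis of plate_b and the x axis of nest1, either way round below 0.1 rad) or (horizontal distance between plate_b and nest2 below 0.004 m and z of plate_b in the frame of nest2 between -0.003 and 0.003 m and angle between the x axis of plate_b and the x axis of nest2, either way round below 0.1 rad) or (horizontal distance between plate_b and nest3 below 0.004 m and z of plate_b in the frame of nest3 between -0.003 and 0.003 m and angle between the x axis of plate_b and the x axis of nest3, either way round below 0.1 rad)) and ((horizontal distance between plate_c and nest0 below 0.004 m and z of plate_c in the frame of nest0 between -0.003 and 0.003 m and angle between the x axis of plate_c and the x axis of nest0, either way round below 0.1 rad) or (horizontal distance between plate_c and nest1 below 0.004 m and z of plate_c in the frame of nest1 between -0.003 and 0.003 m and angle between the x axis of plate_c and the x axis of nest1, either way round below 0.1 rad) or (horizontal distance between plate_c and nest2 below 0.004 m and z of plate_c in the frame of nest2 between -0.003 and 0.003 m and angle between the x axis of plate_c and the x axis of nest2, either way round below 0.1 rad) or (horizontal distance between plate_c and nest3 below 0.004 m and z of plate_c in the frame of nest3 between -0.003 and 0.003 m and angle between the x axis of plate_c and the x axis of nest3, either way round below 0.1 rad))), for 0.2 s.
At the end, for the whole second after the job is handed in: Each right-size plate present is on a nest (within 4 mm and 0.1 rad, underside within 3 mm of the pad's top), still, and more than 80 mm from the loading place; an empty nest stands within 7 mm of the loading place; the lever is back below 0.06 rad; the wrong-size plates lie flat on the bench (all of step 1 and angle between each of plate_a, plate_b, plate_c's own z axis and vertical below 0.05 rad and linear speed of each of plate_a, plate_b, plate_c below 0.03 m/s and horizontal distance between each of plate_a, plate_b, plate_c and load_point above 0.08 m and height (world z) of each of plate_d, plate_e, plate_f below 0.02 m and angle between each of plate_d, plate_e, plate_f's own z axis and vertical below 0.1 rad and horizontal distance between any of nest0, nest1, nest2, nest3 and load_point below 0.007 m and value of joint lever below 0.06 rad); the robot touches nothing.
It fails at once if the oil can is moved by more than 30 mm (distance of oil_can from where it was at the start of the episode above 0.03 m).
It fails at once if the brush is moved by more than 30 mm (distance of brush from where it was at the start of the episode above 0.03 m).
It fails at once if the hammer is moved by more than 30 mm (distance of hammer from where it was at the start of the episode above 0.03 m).
It fails at once if the fingers push the index table itself with more than 12 N (contact force between the fingers and carousel above 12 N).
Of plate_a, plate_b, plate_c only 2 to 3 are there at a start; the rules pass over those that are not, and their reading is None.
At some moment in a run one of plate_a, plate_b, plate_c may be knocked a few centimetres aside while the robot is not near it.
It also fails if it takes over 210 s, if anything falls off the work surface, if the arm or the gripper's body presses on something with over 40 N, if the wrist force passes 120 N, or if a joint passes its speed limit or range.

## Working session

There is one attempt and no reset: what is moved stays moved. The work goes in short steps, Python scripts to look and compute and a shell command to move; the robot and the scene stay as the last step left them, time stands still between calls to the robot, and variables do not carry over. Pictures are saved under pics/ and viewed, at most 17 in all, crops included, and the job is handed in when it is done.

```bash
mkdir -p pics; ls; python3 - <<'E'
from workcell import bot
import cv2
for n in ("scene","side"):
    cv2.imwrite(f"pics/{n}0.png",bot.camera(n)[:,:,::-1])
    print(n,bot.calibration(n))
print(bot.get_obs())
E
```

```text
pics
scene {'vfov': 53.81791164334263, 'cx': 321.20008215208867, 'cy': 241.28341484165304, 'camera_from_world': array([[-0.78540981,  0.6187371 , -0.01719978,  0.35584053],
       [ 0.52734283,  0.65432957, -0.54199849, -0.27631393],
       [-0.32410025, -0.43476111, -0.84020343,  1.7313716 ],
       [ 0.        ,  0.        ,  0.        ,  1.        ]])}
side {'vfov': 45.65427263843889, 'cx': 321.43601527674684, 'cy': 240.1558984478102, 'camera_from_world': array([[-0.96070784, -0.27717178, -0.01470573,  0.54528047],
       [-0.15275384,  0.57221201, -0.80575411,  0.08273445],
       [ 0.23174709, -0.77184793, -0.59206761,  1.72239618],
       [ 0.        ,  0.        ,  0.        ,  1.        ]])}
{'time': 0.1, 'q': array([-7.44249652e+01,  5.00597580e+00,  1.00387281e+01,  9.50977940e+01,
       -4.89257821e-05,  8.99978581e+01]), 'qd': array([ 0.07841917, -0.11066108,  0.06113237,  0.04418671,  0.0418217 ,
        0.05696699]), 'joint_efforts': array([ 1.60996606e-04, -5.21560335e+01,  4.65654588e+01,  1.59210985e-02,
        3.26383690e-05, -9.64994484e-08]), 'ee_pos': array([ 0.14762205, -0.52961453,  0.2306705 ]), 'tcp_rot': array([-1.79934958e+02,  4.64943056e-05,  1.55771767e+01]), 'wrist_force': array([ 0.55771495, -0.64003231, -0.58536402]), 'torque': array([ 0.01134978, -0.04625563,  0.02352129]), 'grasp_force': 0.0, 'opening': 0.08553793509450845}
```

View pics/scene0.png

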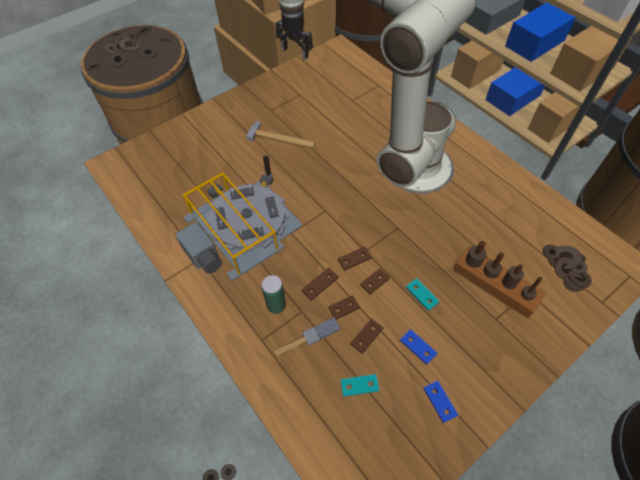

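View pics/side0.png

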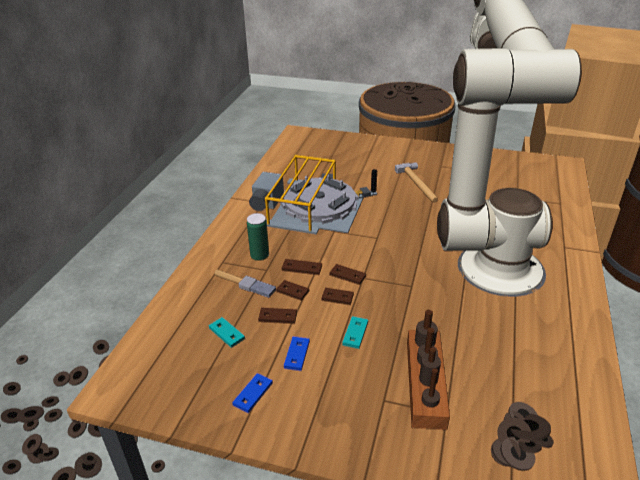

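```bash
cat > h.py <<'E'
from workcell import bot
import numpy as np, cv2
def K(c):
    f=240/np.tan(np.radians(c['vfov']/2)); return np.array([[f,0,c['cx']],[0,f,c['cy']],[0,0,1]])
def ray(c,u,v,z,fish=False):
    """pixel -> world point at height z"""
    k=K(c); d=np.array([(u-k[0,2])/k[0,0],(v-k[1,2])/k[0,0],1.])
    if fish:
        r=np.hypot(d[0],d[1]); d=np.array([d[0]/r*np.sin(r),d[1]/r*np.sin(r),np.cos(r)]) if r>1e-9 else np.array([0,0,1.])
    M=c['camera_from_world']; R=M[:3,:3]; o=-R.T@M[:3,3]; w=R.T@d
    return o+w*(z-o[2])/w[2]
def proj(c,P,fish=False):
    P=np.atleast_2d(P); M=c['camera_from_world']; k=K(c); p=P@M[:3,:3].T+M[:3,3]
    if fish:
        r=np.hypot(p[:,0],p[:,1]); th=np.arctan2(r,p[:,2]); s=k[0,0]*th/np.maximum(r,1e-9)
        return np.c_[p[:,0]*s+k[0,2],p[:,1]*s+k[1,2]]
    return np.c_[p[:,0]/p[:,2]*k[0,0]+k[0,2],p[:,1]/p[:,2]*k[0,0]+k[1,2]]
def ortho(img,c,x0,x1,y0,y1,z,s,fish=False):
    """top view: columns = x0.. , rows = y1 (top) down to y0, s px per m"""
    X,Y=np.meshgrid(np.arange(x0,x1,1/s),np.arange(y1,y0,-1/s))
    q=proj(c,np.c_[X.ravel(),Y.ravel(),np.full(X.size,z)],fish).astype(np.float32).reshape(*X.shape,2)
    return cv2.remap(img,q[...,0],q[...,1],cv2.INTER_CUBIC)
E
python3 - <<'E'
from h import *
c=bot.calibration("scene"); img=cv2.imread("pics/scene0.png")
for u,v in [(354,258),(320,284),(375,281),(343,307),(367,334),(246,213),(273,300),(266,157),(330,330),(280,137)]: print((u,v),ray(c,u,v,0.012).round(3))
E
```

```text
(354, 258) [0.443 0.157 0.012]
(320, 284) [0.585 0.162 0.012]
(375, 281) [0.446 0.261 0.012]
(343, 307) [0.579 0.266 0.012]
(367, 334) [0.58  0.376 0.012]
(246, 213) [ 0.614 -0.21   0.012]
(273, 300) [0.73  0.116 0.012]
(266, 157) [ 0.415 -0.379  0.012]
(330, 330) [0.656 0.299 0.012]
(280, 137) [ 0.314 -0.43   0.012]
```

```bash
python3 - <<'E'
from h import *
c=bot.calibration("scene"); img=cv2.imread("pics/scene0.png")
c2=bot.calibration("side"); im2=cv2.imread("pics/side0.png")
a=ortho(img,c,0.37,0.67,0.10,0.44,0.012,1300)
b=ortho(im2,c2,0.37,0.67,0.10,0.44,0.012,1300)
t=np.hstack([a,b]); print(t.shape)
cv2.imwrite("pics/pl.png",t)
t=ortho(img,c,0.38,0.83,-0.42,-0.02,0.062,1300); print(t.shape)
cv2.imwrite("pics/tab.png",t)
for n,I,cc in (("s",img,c),("d",im2,c2)):
    o=ortho(I,cc,0.37,0.67,0.10,0.44,0.012,2000)
    hsv=cv2.cvtColor(o,cv2.COLOR_BGR2HSV)
    m=((hsv[...,2]<115)&((hsv[...,0]<15)|(hsv[...,0]>170))).astype(np.uint8)
    m=cv2.morphologyEx(m,cv2.MORPH_CLOSE,np.ones((31,31)));m=cv2.morphologyEx(m,cv2.MORPH_OPEN,np.ones((15,15)))
    for k in cv2.findContours(m,cv2.RETR_EXTERNAL,cv2.CHAIN_APPROX_NONE)[0]:
        if cv2.contourArea(k)<3000: continue
        (x,y),(w,h),an=cv2.minAreaRect(k)
        if w<h: w,h,an=h,w,an+90
        print(n,round(.37+x/2000,3),round(.44-y/2000,3),round(w/2,1),round(h/2,1),"yaw",round(-an,1))
E
```

```text
(442, 782, 3)
(520, 585, 3)
s 0.585 0.16 121.2 52.3 yaw -176.0
s 0.441 0.157 106.1 53.3 yaw -11.2
s 0.445 0.259 91.8 48.8 yaw -178.6
s 0.579 0.268 90.1 52.2 yaw -11.7
s 0.584 0.378 103.8 48.7 yaw -168.9
d 0.582 0.166 119.8 60.5 yaw -175.8
d 0.439 0.164 107.7 59.9 yaw -9.7
d 0.439 0.266 97.7 56.6 yaw -178.2
d 0.578 0.274 97.2 58.8 yaw -8.8
d 0.581 0.385 103.8 60.0 yaw -171.0
```

View pics/pl.png

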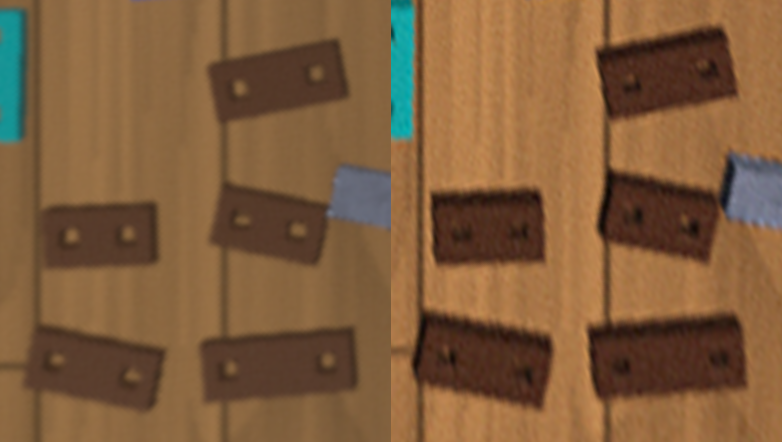

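View pics/tab.png

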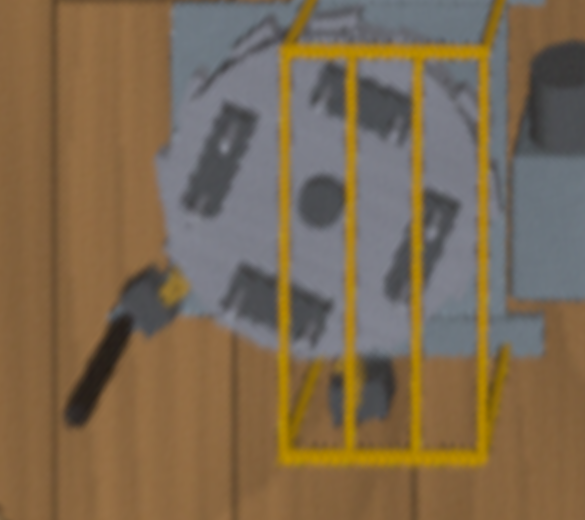

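P1 (0.442,0.157) and P2 (0.584,0.378) have holes 59–61 mm apart, so they are the right size. The other three show 45, 45 and 76 mm, so they are wrong, and the third right-size plate is absent. In the table view the hub is at (321,200), the guard corners are at (285,50) and (484,458), and the left nest is about 21° short of the gap.

```bash
cat >> h.py <<'E'
def rel(x,y,z,yaw):
    """turn (rad about tool z) and world/tool shift to reach a pose with tool down"""
    o=bot.get_obs(); p=o['ee_pos']; r=o['tcp_rot']
    dy=(yaw-r[2]+180)%360-180
    d=np.array([x,y,z])-p; t=np.radians(yaw)
    f=lambda a:np.round([1e3*(d[0]*np.cos(a)+d[1]*np.sin(a)),1e3*(d[0]*np.sin(a)-d[1]*np.cos(a)),-1e3*d[2]],1)
    print("pose",p.round(4),r.round(2),"q1,q6",o['q'][[0,5]].round(1),"twist z",round(-np.radians(dy),3),"shift in tool axes before turn",f(np.radians(r[2])),"after turn",f(t))
E
python3 - <<'E'
from h import *
c=bot.calibration("scene")
g=[]
for u,v in [(286,50),(485,50),(285,458),(484,458)]:
    P=[.38+u/1300,-.02-v/1300,.062]; q=proj(c,P)[0]; g.append(ray(c,*q,.108)[:2])
g=np.array(g); print(g.round(4)); 
e=g[:2].mean(0)-g[2:].mean(0); yaw=np.arctan2(e[1],e[0])-np.pi/2; print("yaw deg",np.degrees(yaw),"len",np.linalg.norm(e))
R=lambda a:np.array([np.cos(a),np.sin(a)])
o=g.mean(0)-.062*R(yaw); print("origin",o)
q=proj(c,[.38+321/1300,-.02-200/1300,.062])[0]; print("hub at .055",ray(c,*q,.055))
print("load",o-.085*R(yaw))
for l in (0,.155,.31,.465,.62): print("grip",l,o+.205*R(yaw+np.radians(216)+l))
l=o-.085*R(yaw); rel(*(o+.205*R(yaw+np.radians(216))),.25,54)
E
```

```text
[[ 0.6142 -0.03  ]
 [ 0.7617 -0.03  ]
 [ 0.6135 -0.3323]
 [ 0.7609 -0.3323]]
yaw deg -0.14043055093729712 len 0.3022888594019195
origin [ 0.62557711 -0.18102915]
hub at .055 [ 0.62490888 -0.17881824  0.055     ]
load [ 0.54057736 -0.18082082]
grip 0 [ 0.45943379 -0.30111828]
grip 0.155 [ 0.47996496 -0.32532781]
grip 0.31 [ 0.50398747 -0.34607751]
grip 0.465 [ 0.53092533 -0.36286985]
grip 0.62 [ 0.56013264 -0.37530221]
pose [ 0.1476 -0.5296  0.2307] [-179.93    0.     15.58] q1,q6 [-74.4  90. ] twist z -0.671 shift in tool axes before turn [ 361.7 -136.4  -19.3] after turn [368.1 118.  -19.3]
```

```bash
python3 -m crank '[{"gripper":85,"travel":[0,0,0],"twist":[0,0,-0.168]},{"gripper":85,"travel":[0,0,0],"twist":[0,0,-0.168]},{"gripper":85,"travel":[0,0,0],"twist":[0,0,-0.168]},{"gripper":85,"travel":[0,0,0],"twist":[0,0,-0.168]},{"gripper":85,"travel":[52,17,-2],"twist":[0,0,0]},{"gripper":85,"travel":[52,17,-2],"twist":[0,0,0]},{"gripper":85,"travel":[52,17,-2],"twist":[0,0,0]},{"gripper":85,"travel":[52,17,-2],"twist":[0,0,0]},{"gripper":85,"travel":[52,17,-2],"twist":[0,0,0]},{"gripper":85,"travel":[52,17,-2],"twist":[0,0,0]},{"gripper":85,"travel":[52,17,-2],"twist":[0,0,0]},{"gripper":85,"travel":[0,0,0],"twist":[0,0,0]}]' 40
python3 - <<'E'
from h import *
rel(.4594,-.301,.25,54)
c=bot.calibration("wrist"); print(c)
cv2.imwrite("pics/w1.png",bot.camera("wrist")[:,:,::-1])
M=c['camera_from_world'];print(-M[:3,:3].T@M[:3,3])
for l in (0,):
  print(proj(c,[[.4594,-.301,.110],[.4594,-.301,.022],[.5406,-.1808,.062]],True))
E
```

```text
time: 1.6
ee_pos: [0.4598, -0.3026, 0.2445]
tcp_rot: [-179.9, -0.0, 54.3]
wrist_force: [0.3, -0.9, 0.5]
opening: 0.0851
grasp_force: 0.0
pose [ 0.4598 -0.3026  0.2445] [-1.7993e+02 -2.0000e-02  5.4330e+01] q1,q6 [-33.4  92.3] twist z 0.006 shift in tool axes before turn [ 1.  -1.3 -5.5] after turn [ 1.  -1.3 -5.5]
{'vfov': 65.70646984690485, 'cx': 313.1554932212401, 'cy': 240.1668850146353, 'camera_from_world': array([[ 8.13281427e-01, -5.81870444e-01, -3.26909731e-04,
        -5.50546197e-01],
       [-5.56600571e-01, -7.78125204e-01,  2.91061800e-01,
        -2.16611238e-02],
       [-1.69614635e-01, -2.36533198e-01, -9.56704198e-01,
         3.99335001e-01],
       [ 0.00000000e+00,  0.00000000e+00,  0.00000000e+00,
         1.00000000e+00]])}
[ 0.50342546 -0.24274564  0.38817022]
[[310.80598287 225.77905912]
 [311.37199721 203.53346363]
 [306.5225844   49.67021604]]
```

View pics/w1.png

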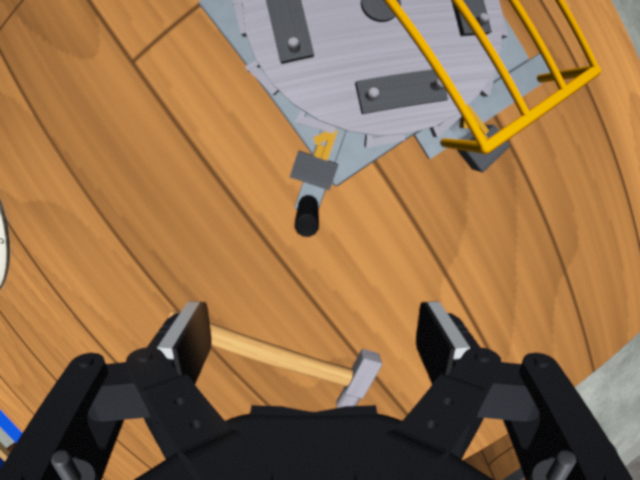

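The handle's top is at (307,224), against a prediction of (311,226). That is about 3 mm off, which is fine for caging. The hammer head is at (370,365).

```bash
python3 - <<'E'
from h import *
c=bot.calibration("wrist")
print(ray(c,307,224,.11,True), [ray(c,u,v,.02,True).round(3) for u,v in ((215,330),(370,365),(380,350))])
p=ray(c,307,224,.11,True); rel(p[0],p[1],.07,54)
E
```

```text
[ 0.45645659 -0.29933096  0.11      ] [array([ 0.279, -0.357,  0.02 ]), array([ 0.4  , -0.504,  0.02 ]), array([ 0.422, -0.493,  0.02 ])]
pose [ 0.4585 -0.3037  0.2446] [-1.7993e+02  1.0000e-02  5.4250e+01] q1,q6 [-33.5  92.2] twist z 0.004 shift in tool axes before turn [  2.4  -4.2 174.6] after turn [  2.3  -4.2 174.6]
```

```bash
python3 -m crank '[{"gripper":85,"travel":[1,-2,44],"twist":[0,0,0]},{"gripper":85,"travel":[1,-2,44],"twist":[0,0,0]},{"gripper":85,"travel":[0,0,44],"twist":[0,0,0]},{"gripper":85,"travel":[0,0,43],"twist":[0,0,0]},{"gripper":26,"travel":[0,0,0],"twist":[0,0,0]},{"gripper":26,"travel":[0,0,0],"twist":[0,0,0]},{"gripper":26,"travel":[0,0,0],"twist":[0,0,0]},{"gripper":26,"travel":[0,0,0],"twist":[0,0,0]},{"gripper":26,"travel":[0,0,0],"twist":[0,0,0]},{"gripper":26,"travel":[0,0,0],"twist":[0,0,0]}]' && python3 -m crank '[{"gripper":26,"travel":[-6.5,25.8,0],"twist":[0,0,0]},{"gripper":26,"travel":[-3.2,26.4,0],"twist":[0,0,0]},{"gripper":26,"travel":[0.3,26.7,0],"twist":[0,0,0]},{"gripper":26,"travel":[3.7,26.3,0],"twist":[0,0,0]},{"gripper":26,"travel":[7.2,25.7,0],"twist":[0,0,0]},{"gripper":26,"travel":[0,0,0],"twist":[0,0,0]},{"gripper":26,"travel":[0,0,0],"twist":[0,0,0]}]'; python3 - <<'E'
from h import *
o=bot.get_obs(); print(o['ee_pos'],o['wrist_force'])
cv2.imwrite("pics/s2.png",bot.camera("scene")[:,:,::-1])
cv2.imwrite("pics/w2.png",bot.camera("wrist")[:,:,::-1])
E
```

```text
time: 2.9
ee_pos: [0.4556, -0.3009, 0.0705]
tcp_rot: [180.0, 0.0, 54.1]
wrist_force: [0.1, -0.1, 0.9]
opening: 0.0259
grasp_force: 0.0
time: 3.78
ee_pos: [0.5587, -0.3754, 0.0683]
tcp_rot: [-179.5, 0.1, 54.0]
wrist_force: [-17.5, 4.6, 0.5]
opening: 0.0259
grasp_force: 8.0
[ 0.55866269 -0.3753767   0.06825266] [-17.46104145   4.55507521   0.51698269]
```

View pics/w2.png

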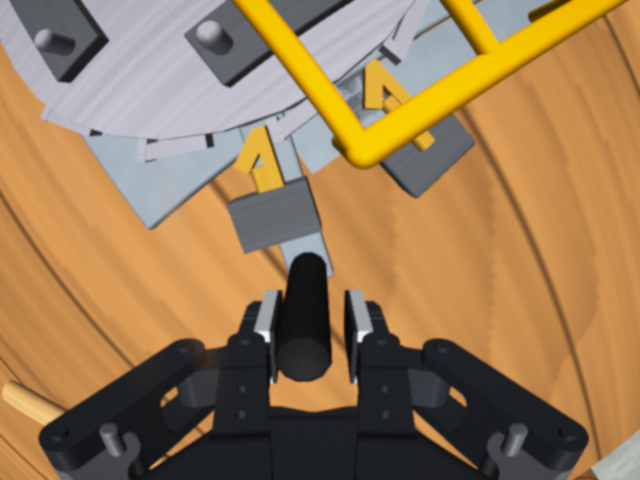

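The handle is caged and swung to near the stop; the force is 18 N. I'll press a few mm more to make sure the stop is reached, then return.

```bash
python3 -m crank '[{"gripper":26,"travel":[1.5,5,0],"twist":[0,0,0]},{"gripper":26,"travel":[0,0,0],"twist":[0,0,0]}]' && python3 -m crank '[{"gripper":26,"travel":[-1.5,-5,0],"twist":[0,0,0]},{"gripper":26,"travel":[-7.2,-25.7,0],"twist":[0,0,0]},{"gripper":26,"travel":[-3.7,-26.3,0],"twist":[0,0,0]},{"gripper":26,"travel":[-0.3,-26.7,0],"twist":[0,0,0]},{"gripper":26,"travel":[3.2,-26.4,0],"twist":[0,0,0]},{"gripper":26,"travel":[6.5,-25.8,0],"twist":[0,0,0]},{"gripper":26,"travel":[0,0,0],"twist":[0,0,0]},{"gripper":85,"travel":[0,0,0],"twist":[0,0,0]},{"gripper":85,"travel":[0,0,0],"twist":[0,0,0]},{"gripper":85,"travel":[0,0,-40],"twist":[0,0,0]},{"gripper":85,"travel":[0,0,-50],"twist":[0,0,0]},{"gripper":85,"travel":[0,0,-50],"twist":[0,0,0]}]'; python3 - <<'E'
from h import *
rel(.44,.155,.18,-10.5)
E
```

```text
time: 4.12
ee_pos: [0.5588, -0.3754, 0.068]
tcp_rot: [-178.9, 0.3, 54.0]
wrist_force: [-41.8, 13.5, 10.0]
opening: 0.0262
grasp_force: 21.1
time: 5.62
ee_pos: [0.4556, -0.3012, 0.2115]
tcp_rot: [-180.0, 0.0, 54.1]
wrist_force: [1.3, 0.1, 0.9]
opening: 0.0852
grasp_force: 0.0
pose [ 0.4556 -0.3012  0.2115] [-179.98    0.     54.06] q1,q6 [-33.5  92.5] twist z 1.127 shift in tool axes before turn [ 360.2 -280.4   31.5] after turn [ -98.5 -445.7   31.5]
```

```bash
python3 -m crank '[{"gripper":85,"travel":[0,0,0],"twist":[0,0,-0.157]},{"gripper":85,"travel":[0,0,0],"twist":[0,0,-0.157]},{"gripper":85,"travel":[0,0,0],"twist":[0,0,-0.157]},{"gripper":85,"travel":[0,0,0],"twist":[0,0,-0.157]},{"gripper":85,"travel":[40,28.3,-3.5],"twist":[0,0,0]},{"gripper":85,"travel":[40,28.3,-3.5],"twist":[0,0,0]},{"gripper":85,"travel":[40,28.3,-3.5],"twist":[0,0,0]},{"gripper":85,"travel":[0,0,0],"twist":[0,0,0]},{"gripper":85,"travel":[0,0,0],"twist":[0,0,0]}]'; python3 - <<'E'
from h import *
rel(.5406,-.181,.222,90)
c=bot.calibration("wrist"); im=bot.camera("wrist")[:,:,::-1]
np.save("c3.npy",c,allow_pickle=True)
cv2.imwrite("pics/w3.png",im)
print(proj(c,[[.5406,-.151,.084],[.5406,-.211,.084]],True))
E
```

```text
time: 6.75
ee_pos: [0.5405, -0.1811, 0.2204]
tcp_rot: [-180.0, 0.0, 90.1]
wrist_force: [0.3, -0.2, 0.2]
opening: 0.0852
grasp_force: 0.0
pose [ 0.5405 -0.1811  0.2204] [-179.96    0.     90.08] q1,q6 [-18.5  71.4] twist z 0.001 shift in tool axes before turn [ 0.1  0.1 -1.6] after turn [ 0.1  0.1 -1.6]
[[312.95634906 187.80588311]
 [312.74214565 262.05055362]]
```

View pics/w3.png

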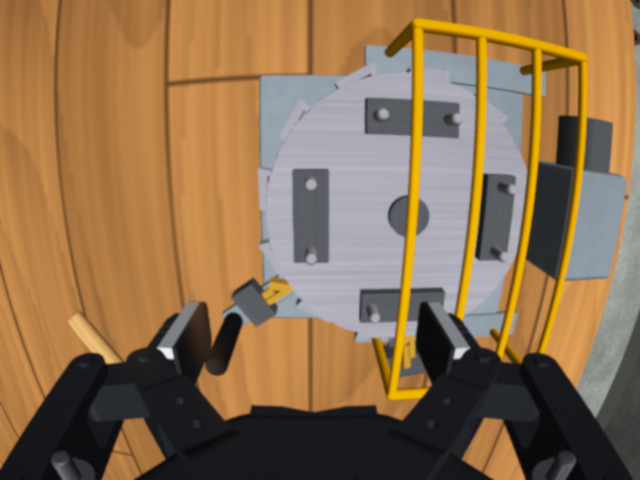

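The nest is squarely in the gap, with pin tips near (311,183) and (311,257). I'll enlarge it for sub-pixel tips.

```bash
python3 - <<'E'
import cv2
im=cv2.imread("pics/w3.png")
cv2.imwrite("pics/w3c.png",cv2.resize(im[160:280,281:341],None,fx=5,fy=5,interpolation=cv2.INTER_CUBIC))
E
```

```text
(no output)
```

View pics/w3c.png

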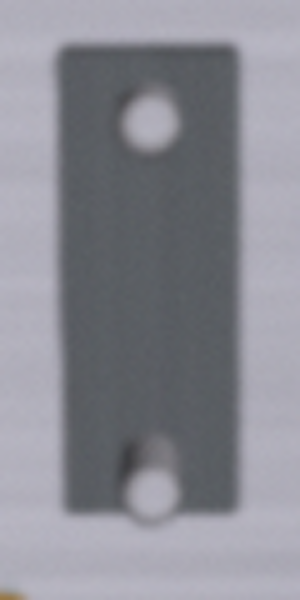

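```bash
python3 -m crank '[{"gripper":85,"travel":[0,0,0],"twist":[0,0,-0.174]},{"gripper":85,"travel":[0,0,0],"twist":[0,0,-0.174]},{"gripper":85,"travel":[0,0,0],"twist":[0,0,-0.174]},{"gripper":85,"travel":[0,0,0],"twist":[0,0,-0.174]},{"gripper":85,"travel":[0,0,0],"twist":[0,0,-0.174]},{"gripper":85,"travel":[0,0,0],"twist":[0,0,-0.174]},{"gripper":85,"travel":[0,0,0],"twist":[0,0,-0.174]},{"gripper":85,"travel":[0,0,0],"twist":[0,0,-0.174]},{"gripper":85,"travel":[0,0,0],"twist":[0,0,0]}]'; python3 -c "
from h import *
rel(.4415,.157,.15,169.5)"
```

```text
time: 7.92
ee_pos: [0.5398, -0.1819, 0.2208]
tcp_rot: [-180.0, -0.0, 169.6]
wrist_force: [-0.7, 0.0, 0.1]
opening: 0.0851
grasp_force: 0.0
pose [ 0.5398 -0.1819  0.2208] [-179.99   -0.    169.65] q1,q6 [-18.6  -8.3] twist z 0.003 shift in tool axes before turn [157.6 315.7  70.8] after turn [158.4 315.3  70.8]
```

```bash
python3 -m crank '[{"gripper":85,"travel":[26.3,52.6,11.8],"twist":[0,0,0]},{"gripper":85,"travel":[26.3,52.6,11.8],"twist":[0,0,0]},{"gripper":85,"travel":[26.3,52.6,11.8],"twist":[0,0,0]},{"gripper":85,"travel":[26.3,52.6,11.8],"twist":[0,0,0]},{"gripper":85,"travel":[26.3,52.6,11.8],"twist":[0,0,0]},{"gripper":85,"travel":[26.3,52.6,11.8],"twist":[0,0,0]},{"gripper":85,"travel":[0,0,0],"twist":[0,0,0]},{"gripper":85,"travel":[0,0,0],"twist":[0,0,0]}]'; python3 - <<'E'
from h import *
c=bot.calibration("wrist"); rel(.4415,.157,.15,169.5); im=bot.camera("wrist")[:,:,::-1]
cv2.imwrite("pics/w4.png",im); np.save("c4.npy",c,allow_pickle=True)
c3=np.load("c3.npy",allow_pickle=True).item()
for z in (.080,.084): print([ray(c3,u,v,z,True).round(4) for u,v in((310.8,184.0),(311.0,258.4))])
print(proj(c,[[.4415,.157,.012]],True))
cv2.imwrite("pics/w4c.png",cv2.resize(im[150:300,230:400],None,fx=4,fy=4,interpolation=cv2.INTER_CUBIC))
E
```

```text
time: 8.93
ee_pos: [0.441, 0.1573, 0.1502]
tcp_rot: [-180.0, 0.0, 169.7]
wrist_force: [0.1, 0.2, -0.6]
opening: 0.0852
grasp_force: 0.0
pose [0.441  0.1573 0.1502] [-1.7999e+02  2.0000e-02  1.6967e+02] q1,q6 [19.6 30. ] twist z 0.003 shift in tool axes before turn [-0.6 -0.2  0.2] after turn [-0.6 -0.2  0.2]
[array([ 0.5389, -0.1487,  0.08  ]), array([ 0.5392, -0.2093,  0.08  ])]
[array([ 0.539 , -0.1481,  0.084 ]), array([ 0.5392, -0.2079,  0.084 ])]
[[313.39976896 226.21123212]]
```

View pics/w4c.png

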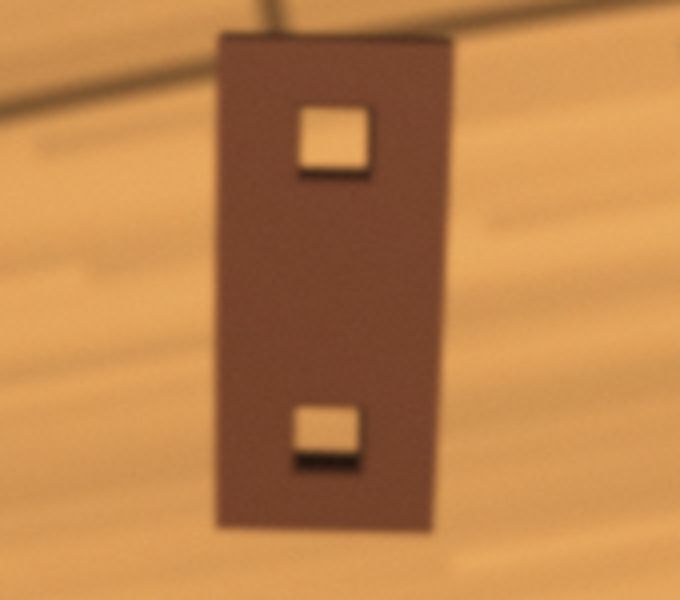

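```bash
python3 - <<'E'
from h import *
c=np.load("c4.npy",allow_pickle=True).item()
a,b=[ray(c,u,v,.012,True)[:2] for u,v in((313.25,185.1),(311.4,259.0))]
d=a-b; m=(a+b)/2; yaw=np.degrees(np.arctan2(d[1],d[0])); print(a,b,np.linalg.norm(d),m,yaw)
rel(m[0],m[1],.002,yaw)
E
```

```text
[0.40946952 0.16266251] [0.46807921 0.15056852] 0.05984447250695885 [0.43877437 0.15661552] 168.34077433841998
pose [0.4412 0.1568 0.1503] [-1.8000e+02  3.0000e-02  1.6963e+02] q1,q6 [19.6 29.9] twist z 0.023 shift in tool axes before turn [  2.4  -0.6 148.3] after turn [  2.4  -0.7 148.3]
```

```bash
python3 -m crank '[{"gripper":85,"travel":[2.4,-0.6,0],"twist":[0,0,0.023]},{"gripper":85,"travel":[0,0,45],"twist":[0,0,0]},{"gripper":85,"travel":[0,0,45],"twist":[0,0,0]},{"gripper":85,"travel":[0,0,40],"twist":[0,0,0]},{"gripper":85,"travel":[0,0,19],"twist":[0,0,0]},{"gripper":85,"travel":[0,0,0],"twist":[0,0,0]},{"gripper":38,"travel":[0,0,0],"twist":[0,0,0]},{"gripper":38,"travel":[0,0,0],"twist":[0,0,0]},{"gripper":38,"travel":[0,0,0],"twist":[0,0,0]},{"gripper":38,"travel":[0,0,0],"twist":[0,0,0]},{"gripper":38,"travel":[0,0,0],"twist":[0,0,0]},{"gripper":38,"travel":[0,0,0],"twist":[0,0,0]}]' 60; python3 -c "
from h import *
rel(.4388,.1566,.001,168.34)"
```

```text
time: 10.48
ee_pos: [0.4392, 0.1576, 0.0026]
tcp_rot: [180.0, 0.1, 168.5]
wrist_force: [-1.8, -1.9, 8.2]
opening: 0.0431
grasp_force: 61.4
pose [0.4392 0.1576 0.0026] [1.7997e+02 1.3000e-01 1.6847e+02] q1,q6 [19.8 31.3] twist z 0.002 shift in tool axes before turn [ 0.2 -1.   1.6] after turn [ 0.2 -1.   1.6]
```

```bash
python3 -m crank '[{"gripper":38,"travel":[0,0,-30],"twist":[0,0,0]},{"gripper":38,"travel":[0,0,-60],"twist":[0,0,0]},{"gripper":38,"travel":[0,0,-60],"twist":[0,0,0]},{"gripper":38,"travel":[0,0,0],"twist":[0,0,0.171]},{"gripper":38,"travel":[0,0,0],"twist":[0,0,0.171]},{"gripper":38,"travel":[0,0,0],"twist":[0,0,0.171]},{"gripper":38,"travel":[0,0,0],"twist":[0,0,0.171]},{"gripper":38,"travel":[0,0,0],"twist":[0,0,0.171]},{"gripper":38,"travel":[0,0,0],"twist":[0,0,0.171]},{"gripper":38,"travel":[0,0,0],"twist":[0,0,0.171]},{"gripper":38,"travel":[0,0,0],"twist":[0,0,0.171]},{"gripper":38,"travel":[0,0,0],"twist":[0,0,0]}]'; python3 - <<'E'
from h import *
rel(.5391,-.178,.150,90)
c=bot.calibration("wrist"); im=bot.camera("wrist")[:,:,::-1]; o=bot.get_obs()
cv2.imwrite("pics/w5.png",im)
p=o['ee_pos']; t=np.radians(o['tcp_rot'][2]); x=np.array([np.cos(t),np.sin(t),0])
print(proj(c,[p+.03*x+[0,0,.011],p-.03*x+[0,0,.011]],True))
E
```

```text
time: 11.98
ee_pos: [0.4382, 0.1575, 0.151]
tcp_rot: [-180.0, 0.0, 90.2]
wrist_force: [0.3, 0.8, -4.5]
opening: 0.0427
grasp_force: 63.3
pose [0.4382 0.1575 0.151 ] [-179.99    0.     90.18] q1,q6 [ 19.8 109.6] twist z 0.003 shift in tool axes before turn [-335.8   99.9    1. ] after turn [-335.5  100.9    1. ]
[[311.95891337 248.81660955]
 [312.28243357 377.00505979]]
```

View pics/w5.png

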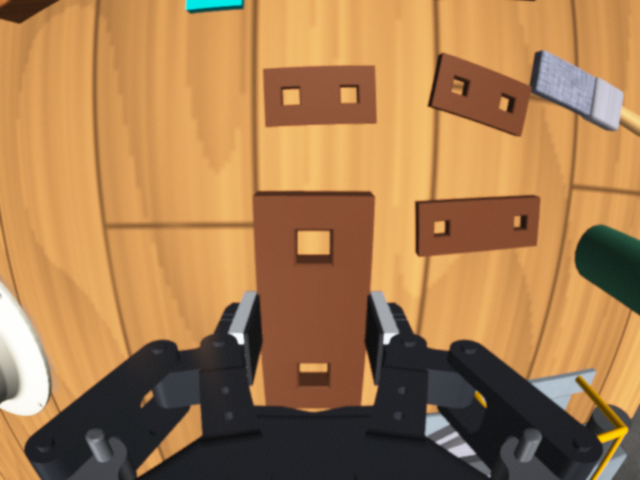

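```bash
python3 -m crank '[{"gripper":38,"travel":[-56,16.8,0],"twist":[0,0,0.003]},{"gripper":38,"travel":[-56,16.8,0],"twist":[0,0,0]},{"gripper":38,"travel":[-56,16.8,0],"twist":[0,0,0]},{"gripper":38,"travel":[-56,16.8,0],"twist":[0,0,0]},{"gripper":38,"travel":[-56,16.8,0],"twist":[0,0,0]},{"gripper":38,"travel":[-56,16.8,0],"twist":[0,0,0]},{"gripper":38,"travel":[0,0,25],"twist":[0,0,0]},{"gripper":38,"travel":[0,0,25],"twist":[0,0,0]},{"gripper":38,"travel":[0,0,0],"twist":[0,0,0]},{"gripper":38,"travel":[0,0,0],"twist":[0,0,0]}]'; python3 - <<'E'
from h import *
rel(.539,-.1785,.064,90)
im=bot.camera("wrist")[:,:,::-1]
cv2.imwrite("pics/w6c.png",cv2.resize(im[180:420,220:410],None,fx=2.5,fy=2.5,interpolation=cv2.INTER_CUBIC))
E
```

```text
time: 13.28
ee_pos: [0.5393, -0.1784, 0.1021]
tcp_rot: [179.9, 0.0, 90.0]
wrist_force: [-0.5, -0.4, -3.4]
opening: 0.0427
grasp_force: 63.2
pose [ 0.5393 -0.1784  0.1021] [1.7995e+02 2.0000e-02 9.0050e+01] q1,q6 [-18.3  71.6] twist z 0.001 shift in tool axes before turn [-0.1 -0.3 38.1] after turn [-0.1 -0.3 38.1]
```

View pics/w6c.png

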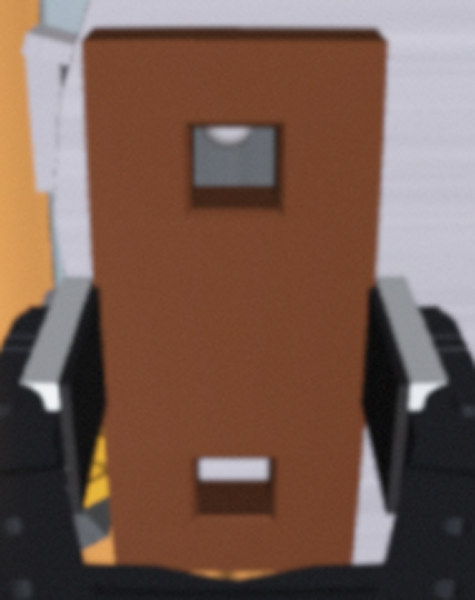

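The plate is above the pins. Through the upper hole the pin's dome shows at x≈229 against a hole centre of 235, about 0.9 mm to the left. I'll check the long direction with the model.

```bash
python3 - <<'E'
from h import *
c=bot.calibration("wrist"); p=bot.get_obs()['ee_pos']
X=lambda dx,z:[p[0],p[1]+dx,z]
q=proj(c,[X(.0365,p[2]+.0094),X(.0235,p[2]-.0026),X(.0235,p[2]+.0094),X(.030,.084),X(.030-.004,.082),X(.026+.0015,.082)],True)
print(((q[:,1]-180)*2.5).round(1)); print("meas far-top 124, near-bottom 186, near-top 208, pin near edge 143")
E
```

```text
[127.6 183.4 208.8 120.8 139.  131.1]
meas far-top 124, near-bottom 186, near-top 208, pin near edge 143
```

```bash
python3 -m crank '[{"gripper":38,"travel":[-0.5,-0.8,0],"twist":[0,0,0]},{"gripper":38,"travel":[0,0,8],"twist":[0,0,0]},{"gripper":38,"travel":[0,0,4],"twist":[0,0,0]},{"gripper":38,"travel":[0,0,4],"twist":[0,0,0]},{"gripper":38,"travel":[0,0,4],"twist":[0,0,0]},{"gripper":38,"travel":[0,0,4],"twist":[0,0,0]},{"gripper":38,"travel":[0,0,0],"twist":[0,0,0]}]'
```

```text
time: 14.2
ee_pos: [0.538, -0.1789, 0.0766]
tcp_rot: [-180.0, -0.0, 89.9]
wrist_force: [-0.1, 0.3, -4.3]
opening: 0.0429
grasp_force: 63.2
```

```bash
python3 -m crank '[{"gripper":38,"travel":[0,0,4],"twist":[0,0,0]},{"gripper":38,"travel":[0,0,4],"twist":[0,0,0]},{"gripper":38,"travel":[0,0,3],"twist":[0,0,0]},{"gripper":38,"travel":[0,0,1.5],"twist":[0,0,0]},{"gripper":38,"travel":[0,0,0],"twist":[0,0,0]}]'
```

```text
time: 14.82
ee_pos: [0.5381, -0.179, 0.0647]
tcp_rot: [180.0, 0.0, 89.9]
wrist_force: [-1.2, 0.8, -1.3]
opening: 0.0425
grasp_force: 63.5
```

```bash
python3 -m crank '[{"gripper":60,"travel":[0,0,0],"twist":[0,0,0]},{"gripper":60,"travel":[0,0,0],"twist":[0,0,0]},{"gripper":60,"travel":[0,0,0],"twist":[0,0,0]},{"gripper":60,"travel":[0,0,-20],"twist":[0,0,0]},{"gripper":85,"travel":[0,0,-60],"twist":[0,0,0]},{"gripper":85,"travel":[0,0,-60],"twist":[0,0,0]},{"gripper":85,"travel":[0,0,0],"twist":[0,0,0.157]},{"gripper":85,"travel":[0,0,0],"twist":[0,0,0.157]},{"gripper":85,"travel":[0,0,0],"twist":[0,0,0.157]},{"gripper":85,"travel":[0,0,0],"twist":[0,0,0.157]},{"gripper":85,"travel":[0,0,0],"twist":[0,0,0]}]'; python3 - <<'E'
from h import *
rel(.4556,-.3011,.0705,54.1)
im=bot.camera("wrist")[:,:,::-1]
cv2.imwrite("pics/w7.png",im)
E
```

```text
time: 16.2
ee_pos: [0.5382, -0.179, 0.2046]
tcp_rot: [180.0, -0.0, 54.0]
wrist_force: [-0.6, 1.0, 0.1]
opening: 0.0852
grasp_force: 0.0
pose [ 0.5382 -0.179   0.2046] [179.99  -0.    54.02] q1,q6 [-18.4 107.6] twist z -0.001 shift in tool axes before turn [-147.4    4.9  134.1] after turn [-147.4    4.7  134.1]
```

View pics/w7.png

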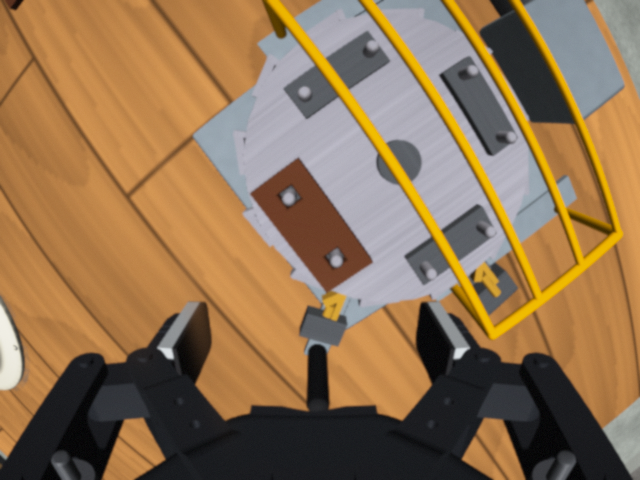

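The plate is flush on its nest, with both pins showing through the holes. Now back to the lever for three strokes.

```bash
python3 -m crank '[{"gripper":85,"travel":[-49.1,1.6,0],"twist":[0,0,0]},{"gripper":85,"travel":[-49.1,1.6,0],"twist":[0,0,0]},{"gripper":85,"travel":[-49.1,1.6,0],"twist":[0,0,0]},{"gripper":85,"travel":[0,0,0],"twist":[0,0,0]},{"gripper":85,"travel":[0,0,45],"twist":[0,0,0]},{"gripper":85,"travel":[0,0,45],"twist":[0,0,0]},{"gripper":85,"travel":[0,0,44],"twist":[0,0,0]},{"gripper":26,"travel":[0,0,0],"twist":[0,0,0]},{"gripper":26,"travel":[0,0,0],"twist":[0,0,0]},{"gripper":26,"travel":[0,0,0],"twist":[0,0,0]},{"gripper":26,"travel":[0,0,0],"twist":[0,0,0]},{"gripper":26,"travel":[0,0,0],"twist":[0,0,0]}]' && for i in 1 2 3; do python3 -m crank '[{"gripper":26,"travel":[-6.5,25.8,0],"twist":[0,0,0]},{"gripper":26,"travel":[-3.2,26.4,0],"twist":[0,0,0]},{"gripper":26,"travel":[0.3,26.7,0],"twist":[0,0,0]},{"gripper":26,"travel":[3.7,26.3,0],"twist":[0,0,0]},{"gripper":26,"travel":[7.7,27.2,0],"twist":[0,0,0]},{"gripper":26,"travel":[0,0,0],"twist":[0,0,0]}]'; python3 -m crank '[{"gripper":26,"travel":[-7.7,-27.2,0],"twist":[0,0,0]},{"gripper":26,"travel":[-3.7,-26.3,0],"twist":[0,0,0]},{"gripper":26,"travel":[-0.3,-26.7,0],"twist":[0,0,0]},{"gripper":26,"travel":[3.2,-26.4,0],"twist":[0,0,0]},{"gripper":26,"travel":[6.5,-25.8,0],"twist":[0,0,0]},{"gripper":26,"travel":[0,0,0],"twist":[0,0,0]},{"gripper":26,"travel":[0,0,0],"twist":[0,0,0]}]'; done
```

```text
time: 17.75
ee_pos: [0.4557, -0.3011, 0.0712]
tcp_rot: [179.9, -0.0, 54.0]
wrist_force: [0.7, -0.4, -0.2]
opening: 0.0261
grasp_force: 0.0
time: 18.5
ee_pos: [0.5583, -0.3759, 0.0686]
tcp_rot: [-179.2, 0.2, 53.9]
wrist_force: [-25.5, 7.8, 5.4]
opening: 0.0262
grasp_force: 12.7
time: 19.38
ee_pos: [0.4559, -0.3014, 0.0709]
tcp_rot: [179.9, 0.0, 54.0]
wrist_force: [-0.3, -0.5, 0.1]
opening: 0.0261
grasp_force: 0.0
time: 20.12
ee_pos: [0.5581, -0.3763, 0.068]
tcp_rot: [-179.1, 0.3, 53.9]
wrist_force: [-29.9, 8.6, 6.4]
opening: 0.0263
grasp_force: 14.6
time: 21.0
ee_pos: [0.4561, -0.3017, 0.0706]
tcp_rot: [180.0, 0.0, 54.0]
wrist_force: [0.6, 0.3, 0.1]
opening: 0.0261
grasp_force: 0.0
time: 21.75
ee_pos: [0.558, -0.3764, 0.0677]
tcp_rot: [-179.1, 0.3, 53.9]
wrist_force: [-31.7, 9.3, 7.2]
opening: 0.0262
grasp_force: 15.2
time: 22.62
ee_pos: [0.4562, -0.3018, 0.0706]
tcp_rot: [180.0, 0.0, 54.0]
wrist_force: [-0.4, 0.6, 0.1]
opening: 0.0264
grasp_force: 0.0
```

```bash
python3 -m crank '[{"gripper":85,"travel":[0,0,0],"twist":[0,0,0]},{"gripper":85,"travel":[0,0,0],"twist":[0,0,0]},{"gripper":85,"travel":[0,0,-47],"twist":[0,0,0]},{"gripper":85,"travel":[0,0,-47],"twist":[0,0,0]},{"gripper":85,"travel":[0,0,-47],"twist":[0,0,0]},{"gripper":85,"travel":[0,0,0],"twist":[0,0,-0.17]},{"gripper":85,"travel":[0,0,0],"twist":[0,0,-0.17]},{"gripper":85,"travel":[0,0,0],"twist":[0,0,-0.17]},{"gripper":85,"travel":[0,0,0],"twist":[0,0,-0.17]},{"gripper":85,"travel":[0,0,0],"twist":[0,0,-0.17]},{"gripper":85,"travel":[0,0,0],"twist":[0,0,-0.17]},{"gripper":85,"travel":[0,0,0],"twist":[0,0,-0.17]}]' >/dev/null; python3 -m crank '[{"gripper":85,"travel":[0,0,0],"twist":[0,0,-0.17]},{"gripper":85,"travel":[0,0,0],"twist":[0,0,-0.17]},{"gripper":85,"travel":[0,0,0],"twist":[0,0,-0.17]},{"gripper":85,"travel":[0,0,0],"twist":[0,0,-0.17]},{"gripper":85,"travel":[0,0,0],"twist":[0,0,-0.17]},{"gripper":85,"travel":[0,0,0],"twist":[0,0,-0.17]},{"gripper":85,"travel":[0,0,0],"twist":[0,0,-0.17]},{"gripper":85,"travel":[0,0,0],"twist":[0,0,0]}]'; python3 - <<'E'
from h import *
im=bot.camera("scene")[:,:,::-1]; cv2.imwrite("pics/s3.png",im); c=bot.calibration("scene")
o=ortho(im,c,0.30,0.72,0.06,0.48,0.012,2000)
hsv=cv2.cvtColor(o,cv2.COLOR_BGR2HSV)
m=((hsv[...,2]<115)&((hsv[...,0]<15)|(hsv[...,0]>170))).astype(np.uint8)
m=cv2.morphologyEx(m,cv2.MORPH_CLOSE,np.ones((31,31)));m=cv2.morphologyEx(m,cv2.MORPH_OPEN,np.ones((15,15)))
for k in cv2.findContours(m,cv2.RETR_EXTERNAL,cv2.CHAIN_APPROX_NONE)[0]:
    if cv2.contourArea(k)<3000: continue
    (x,y),(w,h),an=cv2.minAreaRect(k)
    if w<h: w,h,an=h,w,an+90
    print(round(.30+x/2000,3),round(.48-y/2000,3),round(w/2,1),round(h/2,1),"yaw",round(-an,1))
rel(.5835,.378,.15,190.5)
E
```

```text
time: 25.12
ee_pos: [0.4555, -0.3011, 0.2114]
tcp_rot: [180.0, -0.0, -169.7]
wrist_force: [-0.0, -0.6, -0.3]
opening: 0.085
grasp_force: 0.0
0.585 0.16 120.6 52.3 yaw -175.7
0.445 0.259 91.5 48.7 yaw -178.7
0.579 0.267 90.3 51.4 yaw -10.8
0.605 0.352 104.4 49.4 yaw -169.7
pose [ 0.4555 -0.301   0.2114] [ 1.7999e+02 -1.0000e-02 -1.6989e+02] q1,q6 [-33.5 -43.6] twist z -0.007 shift in tool axes before turn [-245.2  646.    61.4] after turn [-249.6  644.3   61.4]
```

P2 has been knocked to (0.605,0.352), so I'll go look at it there.

```bash
python3 -m crank '[{"gripper":85,"travel":[-23.6,55.9,5.6],"twist":[0,0,-0.007]},{"gripper":85,"travel":[-23.6,55.9,5.6],"twist":[0,0,0]},{"gripper":85,"travel":[-23.6,55.9,5.6],"twist":[0,0,0]},{"gripper":85,"travel":[-23.6,55.9,5.6],"twist":[0,0,0]},{"gripper":85,"travel":[-23.6,55.9,5.6],"twist":[0,0,0]},{"gripper":85,"travel":[-23.6,55.9,5.6],"twist":[0,0,0]},{"gripper":85,"travel":[-23.6,55.9,5.6],"twist":[0,0,0]},{"gripper":85,"travel":[-23.6,55.9,5.6],"twist":[0,0,0]},{"gripper":85,"travel":[-23.6,55.9,5.6],"twist":[0,0,0]},{"gripper":85,"travel":[-23.6,55.9,5.6],"twist":[0,0,0]},{"gripper":85,"travel":[-23.6,55.9,5.6],"twist":[0,0,0]}]' >/dev/null; python3 -m crank '[{"gripper":62,"travel":[0,0,0],"twist":[0,0,0]},{"gripper":62,"travel":[0,0,0],"twist":[0,0,0]},{"gripper":62,"travel":[0,0,0],"twist":[0,0,0]}]'; python3 - <<'E'
from h import *
c=bot.calibration("wrist"); rel(.6035,.350,.15,190.3); im=bot.camera("wrist")[:,:,::-1]
cv2.imwrite("pics/w8.png",im); np.save("c8.npy",c,allow_pickle=True)
A=cv2.resize(im[140:310,200:400],None,fx=3.5,fy=3.5,interpolation=cv2.INTER_CUBIC)[:595]
cv2.imwrite("pics/w8c.png",A); print(A.shape)
E
```

```text
time: 26.92
ee_pos: [0.5967, 0.3503, 0.1507]
tcp_rot: [180.0, 0.0, -169.4]
wrist_force: [0.5, -0.0, 0.7]
opening: 0.0617
grasp_force: 0.0
pose [0.5967 0.3503 0.1507] [ 1.7999e+02  5.0000e-02 -1.6941e+02] q1,q6 [30.4 19.8] twist z 0.005 shift in tool axes before turn [-6.7 -1.6  0.7] after turn [-6.7 -1.6  0.7]
(595, 700, 3)
```

View pics/w8c.png

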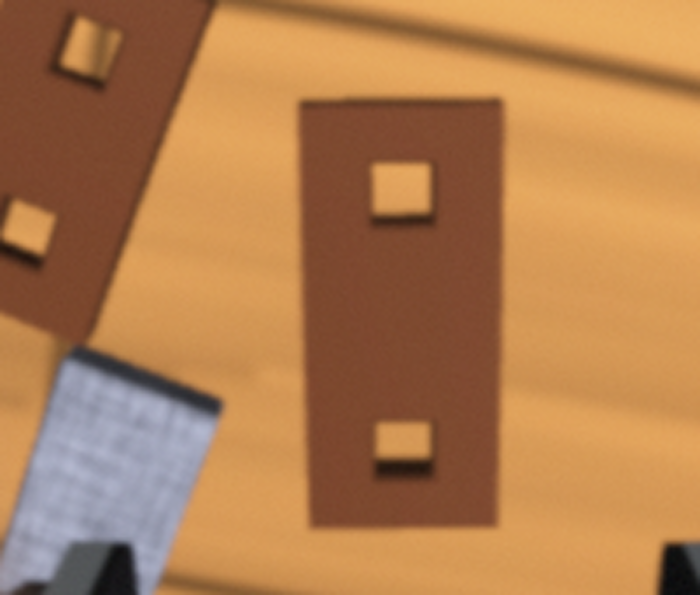

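```bash
python3 - <<'E'
from h import *
c=np.load("c8.npy",allow_pickle=True).item()
a,b=[ray(c,u,v,.012,True)[:2] for u,v in((314.64,194.5),(315.07,267.64))]
d=a-b; m=(a+b)/2; yaw=np.degrees(np.arctan2(d[1],d[0])); print(a,b,np.linalg.norm(d),m,yaw)
rel(m[0],m[1],.001,yaw)
E
```

```text
[0.57229897 0.34643554] [0.63126792 0.35797423] 0.06008726303005194 [0.60178345 0.35220488] -168.92859575587764
pose [0.5967 0.3503 0.1509] [ 1.7998e+02  6.0000e-02 -1.6941e+02] q1,q6 [30.4 19.8] twist z -0.008 shift in tool axes before turn [ -5.3   1.  149.9] after turn [ -5.4   0.9 149.9]
```

```bash
python3 -m crank '[{"gripper":62,"travel":[-5.4,1,0],"twist":[0,0,-0.008]},{"gripper":62,"travel":[0,0,45],"twist":[0,0,0]},{"gripper":62,"travel":[0,0,45],"twist":[0,0,0]},{"gripper":62,"travel":[0,0,40],"twist":[0,0,0]},{"gripper":62,"travel":[0,0,19],"twist":[0,0,0]},{"gripper":62,"travel":[0,0,0],"twist":[0,0,0]},{"gripper":38,"travel":[0,0,0],"twist":[0,0,0]},{"gripper":38,"travel":[0,0,0],"twist":[0,0,0]},{"gripper":38,"travel":[0,0,0],"twist":[0,0,0]},{"gripper":38,"travel":[0,0,0],"twist":[0,0,0]},{"gripper":38,"travel":[0,0,0],"twist":[0,0,0]}]' 60; python3 -c "
from h import *
rel(.6018,.3522,.001,-168.93)"
```

```text
time: 28.35
ee_pos: [0.6028, 0.354, 0.0036]
tcp_rot: [179.9, 0.2, -168.8]
wrist_force: [0.1, -1.2, 6.5]
opening: 0.043
grasp_force: 62.3
pose [0.6028 0.354  0.0036] [ 179.94    0.21 -168.82] q1,q6 [30.4 19.3] twist z 0.002 shift in tool axes before turn [ 1.3 -1.6  2.6] after turn [ 1.3 -1.6  2.6]
```

```bash
python3 -m crank '[{"gripper":38,"travel":[0,0,-30],"twist":[0,0,0]},{"gripper":38,"travel":[0,0,-60],"twist":[0,0,0]},{"gripper":38,"travel":[0,0,-58],"twist":[0,0,0]},{"gripper":38,"travel":[0,0,0],"twist":[0,0,0]}]' >/dev/null; python3 -m crank '[{"gripper":38,"travel":[0,0,0],"twist":[0,0,0.1766]},{"gripper":38,"travel":[0,0,0],"twist":[0,0,0.1766]},{"gripper":38,"travel":[0,0,0],"twist":[0,0,0.1766]},{"gripper":38,"travel":[0,0,0],"twist":[0,0,0.1766]},{"gripper":38,"travel":[0,0,0],"twist":[0,0,0.1766]},{"gripper":38,"travel":[0,0,0],"twist":[0,0,0.1766]},{"gripper":38,"travel":[0,0,0],"twist":[0,0,0.1766]},{"gripper":38,"travel":[0,0,0],"twist":[0,0,0.1766]},{"gripper":38,"travel":[0,0,0],"twist":[0,0,0.1766]},{"gripper":38,"travel":[0,0,0],"twist":[0,0,0.1766]},{"gripper":38,"travel":[0,0,0],"twist":[0,0,0]}]'; python3 - <<'E'
from h import *
rel(.538,-.180,.151,90)
im=bot.camera("wrist")[:,:,::-1]; cv2.imwrite("pics/w9.png",im)
for f in("w5","w9"):
    I=cv2.imread(f"pics/{f}.png"); h=cv2.cvtColor(I,cv2.COLOR_BGR2HSV).astype(int)
    brown=((I[...,2]<150)&(I[...,2]>I[...,0]*1.35)).astype(np.uint8)
    roi=brown[180:400,285:345]   # hole rows
    print(f,[int(i) for i in np.where(np.diff(roi[:,28].astype(int)))[0]+180])
    for r in (240,370):
        print(r,[int(i) for i in np.where(np.diff(brown[r,240:385].astype(int)))[0]+240])
E
```

```text
time: 30.22
ee_pos: [0.6012, 0.3533, 0.1478]
tcp_rot: [-179.9, 0.0, 90.1]
wrist_force: [-0.4, 0.4, -3.3]
opening: 0.043
grasp_force: 62.1
pose [0.6012 0.3533 0.1478] [-1.7993e+02  4.0000e-02  9.0070e+01] q1,q6 [ 30.4 120.4] twist z 0.001 shift in tool axes before turn [-533.2  -63.9   -3.2] after turn [-533.3  -63.2   -3.2]
w5 [191, 229, 254, 361, 371]
240 [255, 296, 329, 371]
370 [253, 255, 263, 298, 326, 362, 370, 373]
w9 [188, 228, 251, 359, 369]
240 [255, 297, 329, 371]
370 [253, 255, 263, 363, 369, 372]
```

```bash
python3 -m crank '[{"gripper":38,"travel":[-59.2,-7,0],"twist":[0,0,0]},{"gripper":38,"travel":[-59.2,-7,0],"twist":[0,0,0]},{"gripper":38,"travel":[-59.2,-7,0],"twist":[0,0,0]},{"gripper":38,"travel":[-59.2,-7,0],"twist":[0,0,0]},{"gripper":38,"travel":[-59.2,-7,0],"twist":[0,0,0]},{"gripper":38,"travel":[-59.2,-7,0],"twist":[0,0,0]},{"gripper":38,"travel":[-59.2,-7,0],"twist":[0,0,0]},{"gripper":38,"travel":[-59.2,-7,0],"twist":[0,0,0]},{"gripper":38,"travel":[-59.2,-7,0],"twist":[0,0,0]},{"gripper":38,"travel":[0,0,0],"twist":[0,0,0]},{"gripper":38,"travel":[0,0,22],"twist":[0,0,0]},{"gripper":38,"travel":[0,0,22],"twist":[0,0,0]}]' >/dev/null;  python3 -m crank '[{"gripper":38,"travel":[0,0,0],"twist":[0,0,0]}]' ; python3 - <<'E'
from h import *
rel(.538,-.180,.1,90)
im=bot.camera("wrist")[:,:,::-1]
sc=bot.camera("scene")[:,:,::-1]; c=bot.calibration("scene")
A=cv2.resize(im[180:420,220:410],None,fx=2.2,fy=2.2,interpolation=cv2.INTER_CUBIC)
B=cv2.resize(sc[160:280,170:310],None,fx=2.5,fy=2.5,interpolation=cv2.INTER_CUBIC)
B=cv2.copyMakeBorder(B,0,A.shape[0]-B.shape[0],0,0,cv2.BORDER_CONSTANT)
cv2.imwrite("pics/w10.png",np.hstack([A,B])); print(A.shape,B.shape)
E
```

```text
time: 31.9
ee_pos: [0.5376, -0.1783, 0.1031]
tcp_rot: [-179.8, -0.1, 90.2]
wrist_force: [0.5, 0.3, -2.9]
opening: 0.043
grasp_force: 62.4
pose [ 0.5376 -0.1783  0.1031] [-1.7982e+02 -7.0000e-02  9.0180e+01] q1,q6 [-18.4  71.5] twist z 0.003 shift in tool axes before turn [-1.7  0.4  3.1] after turn [-1.7  0.4  3.1]
(528, 418, 3) (528, 350, 3)
```

View pics/w10.png

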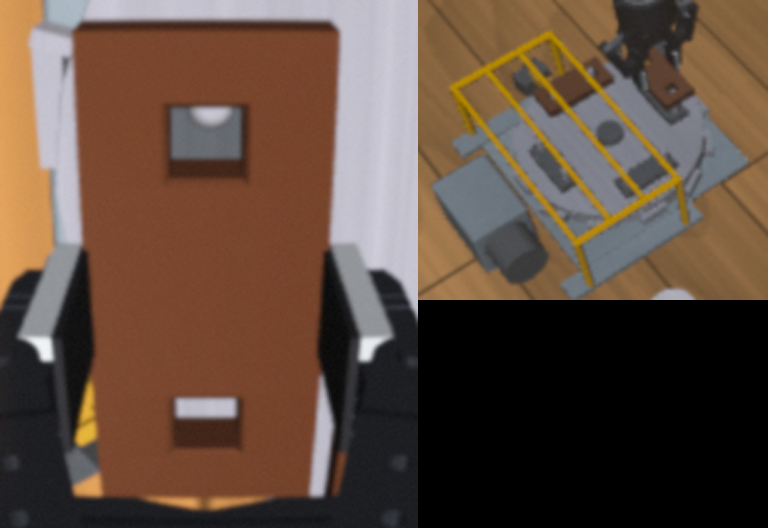

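The loaded plate is under the guard and an empty nest stands in the gap. The pin shows about 0.6 mm to the right and 1.6 mm nearer than it should, matching the computed residual. I'll correct that and lower.

```bash
python3 -m crank '[{"gripper":38,"travel":[-1.6,0.5,0],"twist":[0,0,0.003]},{"gripper":38,"travel":[0,0,0],"twist":[0,0,0]},{"gripper":38,"travel":[0,0,0],"twist":[0,0,0]}]'
```

```text
time: 32.38
ee_pos: [0.5392, -0.181, 0.1053]
tcp_rot: [180.0, 0.0, 89.8]
wrist_force: [-0.4, 0.0, -4.1]
opening: 0.0428
grasp_force: 62.4
```

```bash
python3 -m crank '[{"gripper":38,"travel":[1,-1,0],"twist":[0,0,-0.003]},{"gripper":38,"travel":[0,0,0],"twist":[0,0,0]},{"gripper":38,"travel":[0,0,0],"twist":[0,0,0]}]' && python3 -m crank '[{"gripper":38,"travel":[0,0,8],"twist":[0,0,0]},{"gripper":38,"travel":[0,0,4],"twist":[0,0,0]},{"gripper":38,"travel":[0,0,4],"twist":[0,0,0]},{"gripper":38,"travel":[0,0,4],"twist":[0,0,0]},{"gripper":38,"travel":[0,0,4],"twist":[0,0,0]},{"gripper":38,"travel":[0,0,2],"twist":[0,0,0]},{"gripper":38,"travel":[0,0,0],"twist":[0,0,0]}]'
```

```text
time: 32.75
ee_pos: [0.538, -0.1799, 0.1049]
tcp_rot: [180.0, -0.0, 90.0]
wrist_force: [-0.9, 0.7, -3.5]
opening: 0.0431
grasp_force: 62.4
time: 33.62
ee_pos: [0.538, -0.1799, 0.0788]
tcp_rot: [-180.0, -0.0, 90.0]
wrist_force: [-0.6, 0.9, -3.0]
opening: 0.0429
grasp_force: 62.4
```

Underside is at 0.075 with no contact force, so it is on the pins. Lower on to 0.0655.

```bash
python3 -m crank '[{"gripper":38,"travel":[0,0,4],"twist":[0,0,0]},{"gripper":38,"travel":[0,0,4],"twist":[0,0,0]},{"gripper":38,"travel":[0,0,3],"twist":[0,0,0]},{"gripper":38,"travel":[0,0,2.5],"twist":[0,0,0]},{"gripper":38,"travel":[0,0,0],"twist":[0,0,0]}]'
```

```text
time: 34.25
ee_pos: [0.538, -0.18, 0.0656]
tcp_rot: [180.0, 0.0, 90.0]
wrist_force: [-1.0, 0.3, 0.1]
opening: 0.0428
grasp_force: 62.8
```

Seated. Release, rise, go to the lever and pump three strokes.

```bash
python3 -m crank '[{"gripper":60,"travel":[0,0,0],"twist":[0,0,0]},{"gripper":60,"travel":[0,0,0],"twist":[0,0,0]},{"gripper":60,"travel":[0,0,0],"twist":[0,0,0]},{"gripper":60,"travel":[0,0,-20],"twist":[0,0,0]},{"gripper":85,"travel":[0,0,-60],"twist":[0,0,0]},{"gripper":85,"travel":[0,0,-60],"twist":[0,0,0]},{"gripper":85,"travel":[0,0,0],"twist":[0,0,0.157]},{"gripper":85,"travel":[0,0,0],"twist":[0,0,0.157]},{"gripper":85,"travel":[0,0,0],"twist":[0,0,0.157]},{"gripper":85,"travel":[0,0,0],"twist":[0,0,0.157]},{"gripper":85,"travel":[0,0,0],"twist":[0,0,0]}]'; python3 - <<'E'
from h import *
rel(.4556,-.3011,.0705,54)
im=bot.camera("wrist")[:,:,::-1]; cv2.imwrite("pics/w11.png",im)
a=cv2.imread("pics/w7.png").astype(int)
d=np.abs(im.astype(int)-a).sum(2)[150:300,240:385]   # plate region same as after first seating
print("mean diff vs first seated view",d.mean())
for I in (a,im): 
    h=((I[...,2]<150)&(I[...,2].astype(int)>I[...,0].astype(int)*1.35)).astype(np.uint8)[140:300,240:385]
    n,l,s,ce=cv2.connectedComponentsWithStats(h); k=1+s[1:,4].argmax(); print(s[k],ce[k]+[240,140],cv2.minAreaRect(np.argwhere(l==k)[:,::-1].astype(np.float32)))
E
```

```text
time: 35.62
ee_pos: [0.5381, -0.1799, 0.2054]
tcp_rot: [180.0, -0.0, 54.1]
wrist_force: [0.7, -0.8, 0.3]
opening: 0.0847
grasp_force: 0.0
pose [ 0.5381 -0.1799  0.2054] [180.    -0.    54.08] q1,q6 [-18.5 107.4] twist z 0.001 shift in tool axes before turn [-146.5    4.3  134.9] after turn [-146.5    4.5  134.9]
mean diff vs first seated view 13.430758620689655
[  11   19  121  138 6807] [311.3346555  225.45923314] ((71.38434600830078, 87.14859008789062), (128.47645568847656, 59.748287200927734), 54.35298156738281)
[  11   18  120  135 6790] [311.01752577 224.60559647] ((71.22621154785156, 85.80699920654297), (127.24118041992188, 59.23515319824219), 53.61565017700195)
```

```bash
python3 -m crank '[{"gripper":85,"travel":[-48.8,1.5,0],"twist":[0,0,0]},{"gripper":85,"travel":[-48.8,1.5,0],"twist":[0,0,0]},{"gripper":85,"travel":[-48.8,1.5,0],"twist":[0,0,0]},{"gripper":85,"travel":[0,0,0],"twist":[0,0,0]},{"gripper":85,"travel":[0,0,45],"twist":[0,0,0]},{"gripper":85,"travel":[0,0,45],"twist":[0,0,0]},{"gripper":85,"travel":[0,0,45],"twist":[0,0,0]},{"gripper":26,"travel":[0,0,0],"twist":[0,0,0]},{"gripper":26,"travel":[0,0,0],"twist":[0,0,0]},{"gripper":26,"travel":[0,0,0],"twist":[0,0,0]},{"gripper":26,"travel":[0,0,0],"twist":[0,0,0]},{"gripper":26,"travel":[0,0,0],"twist":[0,0,0]}]' && for i in 1 2 3; do python3 -m crank '[{"gripper":26,"travel":[-6.5,25.8,0],"twist":[0,0,0]},{"gripper":26,"travel":[-3.2,26.4,0],"twist":[0,0,0]},{"gripper":26,"travel":[0.3,26.7,0],"twist":[0,0,0]},{"gripper":26,"travel":[3.7,26.3,0],"twist":[0,0,0]},{"gripper":26,"travel":[7.7,27.2,0],"twist":[0,0,0]},{"gripper":26,"travel":[0,0,0],"twist":[0,0,0]}]'; python3 -m crank '[{"gripper":26,"travel":[-7.7,-27.2,0],"twist":[0,0,0]},{"gripper":26,"travel":[-3.7,-26.3,0],"twist":[0,0,0]},{"gripper":26,"travel":[-0.3,-26.7,0],"twist":[0,0,0]},{"gripper":26,"travel":[3.2,-26.4,0],"twist":[0,0,0]},{"gripper":26,"travel":[6.5,-25.8,0],"twist":[0,0,0]},{"gripper":26,"travel":[0,0,0],"twist":[0,0,0]},{"gripper":26,"travel":[0,0,0],"twist":[0,0,0]}]' | head -2; done
python3 -m crank '[{"gripper":85,"travel":[0,0,0],"twist":[0,0,0]},{"gripper":85,"travel":[0,0,0],"twist":[0,0,0]},{"gripper":85,"travel":[0,0,0],"twist":[0,0,0]},{"gripper":85,"travel":[0,0,-45],"twist":[0,0,0]},{"gripper":85,"travel":[0,0,-45],"twist":[0,0,0]},{"gripper":85,"travel":[0,0,-45],"twist":[0,0,0]},{"gripper":85,"travel":[48.8,-1.5,0],"twist":[0,0,0]},{"gripper":85,"travel":[48.8,-1.5,0],"twist":[0,0,0]},{"gripper":85,"travel":[48.8,-1.5,0],"twist":[0,0,0]},{"gripper":85,"travel":[0,0,0],"twist":[0,0,0]},{"gripper":85,"travel":[0,0,0],"twist":[0,0,0]}]'
python3 - <<'E'
from h import *
im=bot.camera("wrist")[:,:,::-1]; cv2.imwrite("pics/w12.png",im)
cv2.imwrite("pics/s12.png",bot.camera("scene")[:,:,::-1])
E
```

```text
time: 37.17
ee_pos: [0.4559, -0.3013, 0.0711]
tcp_rot: [179.9, -0.0, 54.0]
wrist_force: [-0.0, -0.2, 0.6]
opening: 0.0259
grasp_force: 0.0
time: 37.92
ee_pos: [0.5584, -0.3759, 0.0685]
tcp_rot: [-179.2, 0.2, 54.0]
wrist_force: [-27.7, 7.8, 5.0]
opening: 0.0261
grasp_force: 13.5
time: 38.8
ee_pos: [0.4561, -0.3015, 0.0708]
time: 39.55
ee_pos: [0.5582, -0.3762, 0.0678]
tcp_rot: [-179.1, 0.3, 53.9]
wrist_force: [-32.1, 9.6, 7.8]
opening: 0.0263
grasp_force: 15.4
time: 40.42
ee_pos: [0.4564, -0.3018, 0.0705]
time: 41.18
ee_pos: [0.5581, -0.3764, 0.0677]
tcp_rot: [-179.1, 0.3, 53.9]
wrist_force: [-32.7, 9.8, 7.2]
opening: 0.0261
grasp_force: 16.1
time: 42.05
ee_pos: [0.4565, -0.3019, 0.0705]
time: 43.42
ee_pos: [0.538, -0.18, 0.2053]
tcp_rot: [-180.0, 0.0, 54.1]
wrist_force: [0.6, -0.0, -0.3]
opening: 0.0853
grasp_force: 0.0
```

View pics/w12.png

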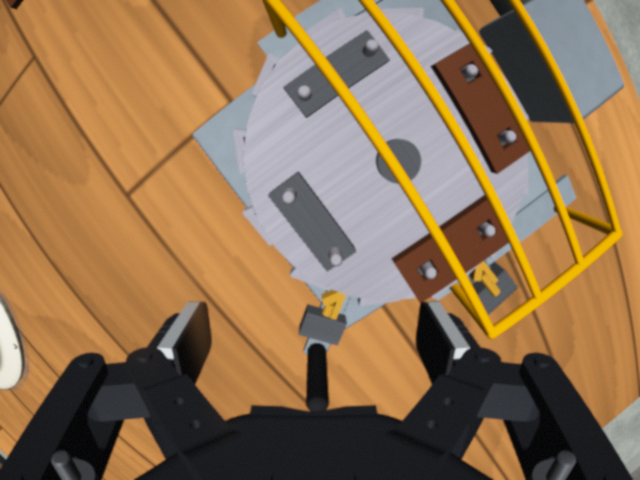

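Both plates are flush under the guard, with an empty nest in the gap (pins at (289,195) and (336,259)). The lever is back at rest at (317,380), the same place as before.

```bash
python3 -c "
from workcell import bot
print(bot.job_done())"
```

```text
the job is handed in; nothing more can be done
None
```

I handed the job in: both right-size plates present are seated under the guard, an empty nest stands in the gap, the lever is back at rest, and I moved none of the wrong-size plates, oil can, brush or hammer; no verdict came back.

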